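# Pack the nesting sample cups and tubs in their transit carriers

## Task

Pack the sample set for shipping: stand the large round cup in the round seat and the large square tub in the square seat of the two blue carriers, and nest whichever smaller cups and tubs are here inside them in size order, each upright and fully home on the floor of the next larger one present. Then press each carrier's hinged cover down until its catch holds it shut, leaving everything else on the bench where it is.

Things in the scene. Friction and masses are not known exactly. Their poses are not given: they have to be found in the camera images.
- cup_large: large round cup, grey plastic, open at the top: 70 mm across the rim, 64 mm across the foot, 40 mm high, wall 3 mm, floor 4 mm thick. Origin: centre of its underside; z up along its axis
- tub_large: large square tub, grey plastic, open at the top: 70 x 70 mm, 40 mm high, upright walls 3 mm, floor 3 mm thick. Origin: centre of its underside; x and y square to its walls, z up
- cup_medium: medium round cup, grey plastic, open at the top: 55 mm across the rim, 49 mm across the foot, 60 mm high, wall 3 mm, floor 4 mm thick; absent in some starts. Origin: centre of its underside; z up along its axis
- tub_medium: medium square tub, grey plastic, open at the top: 50 x 50 mm, 60 mm high, upright walls 3 mm, floor 3 mm thick; absent in some starts. Origin: centre of its underside; x and y square to its walls, z up
- cup_small: small round cup, grey plastic, open at the top: 40 mm across the rim, 34 mm across the foot, 80 mm high, wall 3 mm, floor 4 mm thick; absent in some starts. Origin: centre of its underside; z up along its axis
- tub_small: small square tub, grey plastic, open at the top: 32 x 32 mm, 80 mm high, upright walls 3 mm, floor 3 mm thick; absent in some starts. Origin: centre of its underside; x and y square to its walls, z up
- round_carrier_seat (a point): centre of the seat floor, 6 mm above the table, of the fixed blue carrier for the cups (base 240 x 120 mm). Seat: round, 78 mm across inside, lip 8 mm high. This point's x axis runs towards the hinge. A hinge wall 60 mm wide, 112 mm high, stands 115 to 127 mm off along +x; a catch post 40 mm wide, 100 mm high, 79 to 93 mm off along -x. Nothing stands on the y sides
- round_carrier_hinge (a point): middle of the hinge axis of that carrier's cover, 106 mm above the seat floor and 115 mm from the seat along +x; the hinge axis is this point's y
- round_carrier_cover (a joint): its hinged cover, an aluminium strip 216 mm long from the hinge, 50 mm wide, 5 mm thick; rad. 0 = shut, level over the seat, end over the catch post; 1.57 = upright, 1.75 = fully open. A stiff hinge: it stays where left. A nub 26 mm below the strip, 190 mm from the hinge, meets the sprung catch at about 0.07; about 8 N down on the free end snaps it past, to 0, where it holds
- round_carrier_cover_tip (a point): point on the cover's top face, 6 mm from its free end, 210 mm from the hinge
- square_carrier_seat (a point): centre of the seat floor, 6 mm above the table, of the fixed blue carrier for the tubs (base 240 x 120 mm). Seat: square, 84 x 84 mm inside, lip 8 mm high. This point's x axis runs towards the hinge. A hinge wall 60 mm wide, 112 mm high, stands 115 to 127 mm off along +x; a catch post 40 mm wide, 100 mm high, 79 to 93 mm off along -x. Nothing stands on the y sides
- square_carrier_hinge (a point): middle of the hinge axis of that carrier's cover, 106 mm above the seat floor and 115 mm from the seat along +x; the hinge axis is this point's y
- square_carrier_cover (a joint): its hinged cover, an aluminium strip 216 mm long from the hinge, 50 mm wide, 5 mm thick; rad. 0 = shut, level over the seat, end over the catch post; 1.57 = upright, 1.75 = fully open. A stiff hinge: it stays where left. A nub 26 mm below the strip, 190 mm from the hinge, meets the sprung catch at about 0.07; about 8 N down on the free end snaps it past, to 0, where it holds
- square_carrier_cover_tip (a point): point on the cover's top face, 6 mm from its free end, 210 mm from the hinge
- tape_roll: bystander, leave alone: roll of tape, brown, lying flat: 90 mm across, 72 mm hole, 30 mm high. Origin: centre of its underside
- carton: bystander, leave alone: small brown carton 70 x 50 x 35 mm high. Origin: centre of its underside
- glue_jar: bystander, leave alone: closed white jar with black cap, 52 mm across, 60 mm high. Origin: centre of its underside
- screwdriver: bystander, leave alone: screwdriver lying on the table
Things that resemble listed ones, but are neither listed nor needed, are in the scene too. What is shaped like the tub_small but purple is not meant.

How it is judged:
By the outcome, as a careful person would: the job done as asked, in the order asked, and still so for the second after the job is handed in, with the robot touching nothing.
Of cup_medium, cup_small, tub_medium, tub_small only 2 to 4 are there at a start; the rules pass over those that are not, and their reading is None.
At some moment in a run one of cup_large, cup_medium, tub_large, tub_medium may be knocked a few centimetres aside while the robot is not near it.
It also fails if it takes over 210 s, if anything falls off the work surface, if the arm or the gripper's body presses on something with over 40 N, if the wrist force passes 120 N, or if a joint passes its speed limit or range.

## Robot

A 7-joint arm with a two-finger parallel gripper is mounted at the origin on the work surface. World frame = base frame: x ahead of the robot, y to its left, z up, the work surface at z = 0. Lengths are in mm, angles in rad, forces in N, time in s.
With the tool pointing down it reaches from about 400 to 875 mm from the base axis. Payload 4.4 kg.
Tool frame: the origin (TCP) lies on the centre line of the jaws, within the pads' length; the fingertips stand 14 mm ahead of it and the grasp point (between the pads) lies 5 mm behind it (tips_ahead is the distance from the TCP to the fingertips, in mm); z points along the fingers, y is the line along which they close (so a half turn about z gives the same grasp; the last joint's range is limited). The gripper opens to 85 mm and grips with 20 to 120 N. Pads are 22 mm wide; open, the fingers measure 114 mm over their backs; the gripper's body (76 mm by 85 mm) begins 54 mm behind the grasp point. The pads swing forward as they close: fully open they stand 13 mm farther back than shut.
Start: joints at [1.097, 0.628, 0.038, 1.517, -0.027, 0.996, -0.02], TCP at [257.812, -596.7, 245.313] pointing down, gripper open.
Joint ranges: [-3.06, 3.06], [-0.37, 2.12], [-1.25, 1.32], [0.18, 2.47], [-1.1, 4.24], [0.23, 1.98], [-2.94, 2.94]. Speed limits (rad/s): [2.57, 2.57, 3.14, 3.14, 3.14, 3.14, 3.14].

## Interface

Orientations are given as [roll, pitch, yaw] about the fixed x, y, z axes, in that order (R = Rz(yaw) Ry(pitch) Rx(roll)).
In Python, from cell import * gives the robot as it stands.
- The arm moves only by the tool move_arm, never from a script. Its argument "rows" is text: rows parted by semicolons, each of 7 numbers parted by spaces: the shift along the tool's x, y, z scaled (see below), then the turn, a rotation vector about the tool's x, y, z scaled (see below), then the closure, from -1 (fully open) to 1 (shut). A call has 1 to 12 rows; each row is the pose to reach, as a shift and turn from the pose commanded when the call began, along the tool's axes at that moment; what a row does not reach only later rows make up. The controller multiplies each number of a shift by 0.3 m and each number of a turn by pi/2 rad. A row lasts 1/12 s, in which the tool goes at most 41.7 mm and 7.16 degrees, less where a joint would pass 70% of its speed; a pose out of reach is approached as far as the arm can. A call with a number of a shift or a turn outside -1 to 1 is refused whole. A call with a gripper value outside its range is refused whole. The fingers move at their own pace and stop on an object; the grip force is fixed at half the most. Time passes only in rows, so rows that repeat a pose let the fingers close. It gives the time, the measured TCP pose, the force, the opening and the grip force at its end, in the units of the state.
- read_state(): the state, without advancing time (a new reading comes with each control period).
- get_image(name): name is "scene" or "top"; returns a dict with "img" (400x640x3 uint8, red, green, blue), "vfov" (degrees; the focal length in pixels is half the picture's height over the tangent of half this angle, whatever the lens; pixels are square), "cx", "cy" (the principal point, pixels), "k1" (the pictures are not rectified: a ray, as slopes to the right and down, at radius r is drawn at 1 + k1 r^2 times it, then the intrinsics apply), "extrinsics" (4x4, takes a point from camera to world coordinates). Camera axes: x right, y up, looking along -z (the intrinsics and any distortion apply to the point x, -y, -z); pixel columns grow to the right and rows downward; lengths in mm; the calibration is good to about 2 mm. A picture is of the moment at which its call begins. There is no depth.
- finish_job(): hands the job in; it is judged then, once.
The state is a dict: "clock": time; "qpos": joint angles; "qd": joint speeds; "tau": joint torques, N m; "eef_pos": TCP position; "tool_rot": TCP orientation; "force": force on the tool from outside, world axes, zero at the start; "torque": the same for the moment, N m; "width": finger opening in mm; "gripper_force": force on a finger pad.
Only numpy, scipy, OpenCV 4.12 (cv2) and the standard library are available. Lean on these libraries where they do the work, as an engineer would, in place of code of your own. Each camera call takes 0.05 s, during which the arm holds its last target. There are 200 camera calls.

## Working session

There is one attempt and no reset: what is moved stays moved. The work goes in short steps, Python scripts to look and compute and a tool call to move; the robot and the scene stay as the last step left them, time stands still between calls to the robot, and variables do not carry over. Pictures are saved under pics/ and viewed, at most 14 in all, crops included, and the job is handed in when it is done.

Besides the shell and the picture viewer there is one more tool, called after "Emit:" by a JSON object that holds its "op" and its "data", one argument or row to a line. move_arm: Moves the arm, as the interface text tells. Its arguments: {"type":"object","properties":{"rows":{"type":"string"}},"required":["rows"]}

```bash
ls; mkdir -p pics
python3 - <<'E'
from cell import *
import cv2
for n in("scene","top"):
    d=get_image(n); cv2.imwrite(f"pics/{n}0.png",d["img"][:,:,::-1])
    print(n,d["vfov"],d["cx"],d["cy"],d["k1"]); print(d["extrinsics"])
s=read_state(); print(s)
E
```

```text
pics
scene 53.85626010971431 321.1693512144332 196.58330001786524 -0.06002231709926569
[[-1.10649463e-02 -6.47327639e-01  7.62131547e-01  1.37989119e+03]
 [ 9.99911781e-01 -1.56190101e-03  1.31905162e-02 -5.09029904e+00]
 [-7.34821167e-03  7.62210265e-01  6.47287815e-01  7.83822077e+02]
 [ 0.00000000e+00  0.00000000e+00  0.00000000e+00  1.00000000e+00]]
top 46.291161532506436 318.62535095437977 199.19242021904643 -0.07469519635806256
[[ 2.40069816e-02  9.90111577e-01 -1.38212627e-01  4.21677719e+02]
 [-9.99702327e-01  2.31746635e-02 -7.62833898e-03 -8.62729699e+00]
 [-4.34987560e-03  1.38354618e-01  9.90373201e-01  1.30684838e+03]
 [ 0.00000000e+00  0.00000000e+00  0.00000000e+00  1.00000000e+00]]
{'clock': 0.1, 'qpos': array([ 1.09718856,  0.62924697,  0.03846914,  1.51825648, -0.02699017,
        0.99635033, -0.02002774]), 'qd': array([-1.26328935e-03, -1.57787273e-03, -3.53711627e-04, -1.34927034e-03,
        8.82255790e-04,  4.43038624e-05, -4.03867074e-05]), 'tau': array([ 3.75885182e-03, -5.64523280e+01,  1.23071004e+00, -1.93970436e+01,
        1.13146429e-02,  5.54146391e-03,  1.06055154e-05]), 'eef_pos': array([ 257.58479148, -596.18824031,  244.48950761]), 'tool_rot': array([-3.13985061e+00,  4.00536491e-05,  4.07765942e-01]), 'force': array([-0.37488579, -0.16759665, -0.48726961]), 'torque': array([-0.01215476,  0.01081438, -0.01947075]), 'gripper_force': 0.0, 'width': 85.19481150177928}
```

View pics/scene0.png

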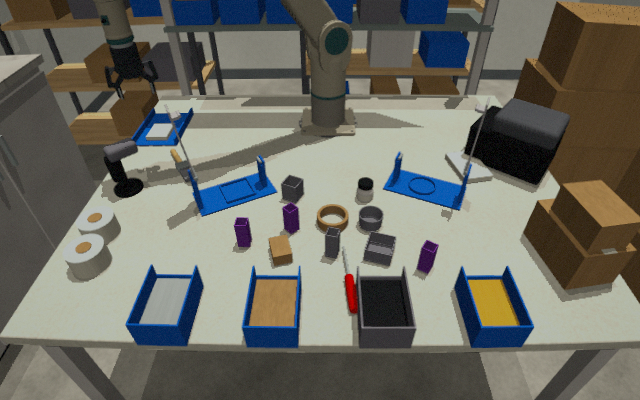

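View pics/top0.png

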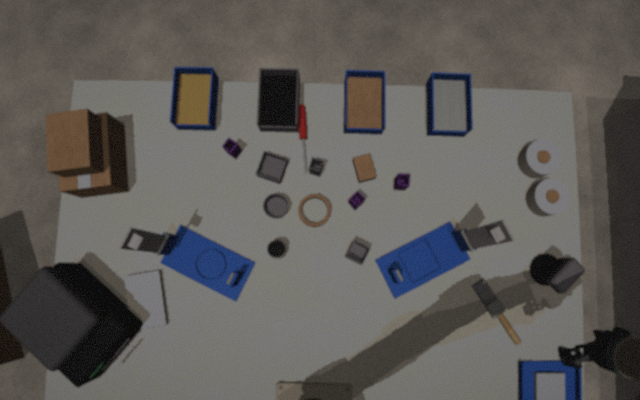

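Top view: the large cup is at (276,205), the large tub at (272,166), a small grey tub at (317,166) and a medium tub at (358,250). The tape roll is at (315,210), the jar at (277,248), and there are three purple lookalikes. The carriers are at (210,263) and (422,260), with covers open. I see no medium or small cups, so I'll check that in enlarged crops.

```bash
cat > h.py <<'E'
import numpy as np, cv2
from cell import *
def cam(d):
    f=200/np.tan(np.radians(d["vfov"])/2)
    return f,d["cx"],d["cy"],d["k1"],np.array(d["extrinsics"])
def proj(c,P):
    f,cx,cy,k1,E=c; P=np.atleast_2d(np.asarray(P,float))
    q=(P-E[:3,3])@E[:3,:3]; s=np.c_[q[:,0],-q[:,1]]/(-q[:,2:3])
    s=s*(1+k1*(s**2).sum(1,keepdims=True)); return s*f+[cx,cy]
def ray(c,uv,z):
    f,cx,cy,k1,E=c; t=(np.asarray(uv,float)-[cx,cy])/f; s=t.copy()
    for _ in range(20): s=t/(1+k1*(s@s))
    v=E[:3,:3]@np.array([s[0],-s[1],-1]); o=E[:3,3]
    return o+v*(z-o[2])/v[2]
def crop(im,x0,y0,x1,y1,k,name):
    cv2.imwrite(name,cv2.resize(im[y0:y1,x0:x1,::-1],None,fx=k,fy=k,interpolation=cv2.INTER_CUBIC))
E
python3 - <<'E'
from h import *
d=get_image("top");im=d["img"];np.save("top.npy",d,allow_pickle=True)
e=get_image("scene");np.save("scene.npy",e,allow_pickle=True)
crop(np.clip(im.astype(float)*1.6,0,255).astype(np.uint8),225,135,425,275,4,"pics/t1.png")
crop(np.clip(e["img"].astype(float)*1.2,0,255).astype(np.uint8),225,140,480,290,3,"pics/s1.png")
a=np.clip(im.astype(float)*1.6,0,255).astype(np.uint8)
b=np.vstack([a[195:305,115:265],a[195:305,370:520]])
crop(b,0,0,150,220,2.7,"pics/t2.png")
c=cam(d)
for n,uv,z in(("cupL",(276,205),40),("tubL",(272,166),40),("tubS",(317,166),80),("tubM",(358,250),60),("rs",(210,263),6),("ss",(422,260),6)): print(n,ray(c,uv,z).round())
E
```

```text
cupL [580. 117.  40.]
tubL [688. 132.  40.]
tubS [682.   7.  80.]
tubM [ 462. -107.   60.]
rs [418. 298.   6.]
ss [ 440. -289.    6.]
```

View pics/t1.png

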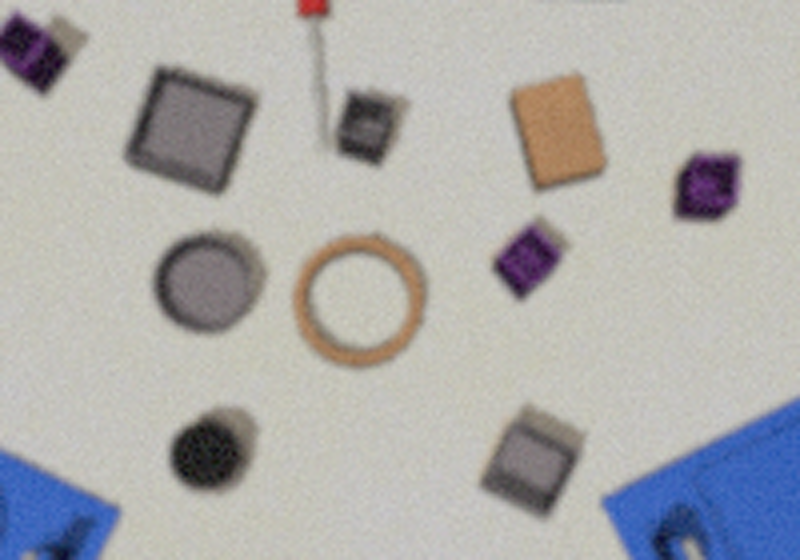

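View pics/s1.png

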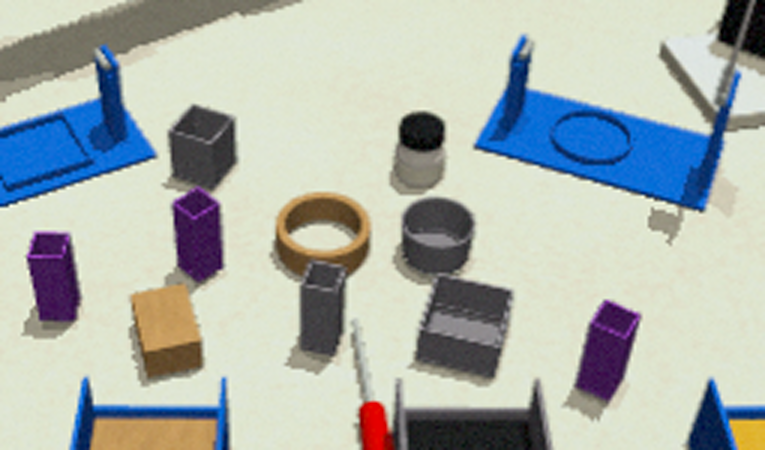

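View pics/t2.png

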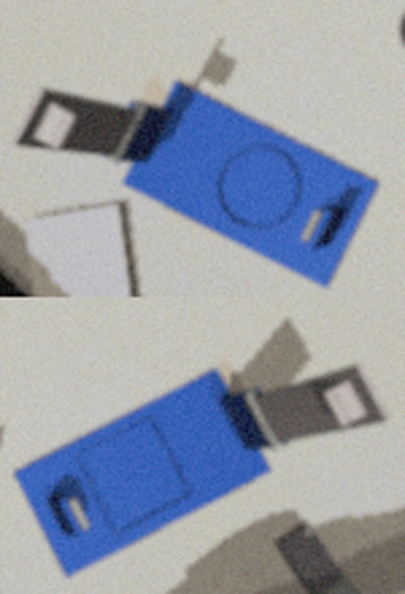

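Only two grey small items are present. The grey tall tub at top (317,166) / scene (332,242) is tub_small; the three purple ones are decoys. The tub at top (358,250) / scene (292,188) is tub_medium. There are no medium or small cups. Next I fit poses using both views.

```bash
cat > fit.py <<'E'
from h import *
from scipy.optimize import minimize
O=dict(cupL=("r",35,32,40),tubL=("s",35,35,40),tubM=("s",25,25,60),tubS=("s",16,16,80))
def pts(o,p):
    k,rt,rb,H=o; a=np.linspace(0,2*np.pi,40,endpoint=False) if k=="r" else np.pi/4+np.arange(4)*np.pi/2
    s=1 if k=="r" else 2**.5; a=a+p[2]; z0=p[3] if len(p)>3 else 0
    return np.vstack([np.c_[p[0]+s*r*np.cos(a),p[1]+s*r*np.sin(a),np.full(len(a),z)] for r,z in((rt,z0+H),(rb,z0))])
def gmask(im):
    i=cv2.GaussianBlur(im,(3,3),0).astype(int); R,G,B=i[...,0],i[...,1],i[...,2]; v=i.max(2)
    return v,R-B,R-G
def imgs():
    T,S=get_image("top"),get_image("scene"); return [T,S]
def fit(name,x0,D,z0=0,thr=(100,110)):
    o=O[name]; best=None
    data=[]
    for d in D:
        c=cam(d); uv=proj(c,[x0[0],x0[1],30])[0].astype(int); w=32
        x,y=uv-w; im=cv2.GaussianBlur(d["img"],(3,3),0)[y:y+2*w,x:x+2*w].astype(int)
        tab=np.median(im.reshape(-1,3),0); sat=im[...,0]-im[...,2]
        t0=tab[0]-tab[2]
        m=(im.max(2)<0.82*tab.max())&(sat<8)   # grey plastic, not warm shadow
        m=cv2.morphologyEx(m.astype(np.uint8),cv2.MORPH_OPEN,np.ones((2,2)))
        n,l,st,ce=cv2.connectedComponentsWithStats(m)
        ok=[i for i in range(1,n) if st[i,4]>20]
        i=min(ok,key=lambda i:np.hypot(*(ce[i]-w))); m=(l==i).astype(np.uint8)
        h=cv2.findContours(m,cv2.RETR_EXTERNAL,cv2.CHAIN_APPROX_NONE)[0][0]
        m=cv2.fillPoly(m,[h],1); M=cv2.resize(m*255,None,fx=8,fy=8,interpolation=cv2.INTER_LINEAR)>127
        data.append((c,x,y,M))
    def cost(p):
        J=0
        for c,x,y,M in data:
            q=(proj(c,pts(o,list(p)+[z0]))-[x,y]+.5)*8
            h=cv2.convexHull(q.astype(np.float32)); A=np.zeros(M.shape,np.uint8)
            cv2.fillConvexPoly(A,np.round(h*16).astype(np.int32),1,shift=4)
            A=A>0; J+=1-(A&M).sum()/(A|M).sum()
        return J
    for y in ([0] if o[0]=="r" else np.radians([-40,-20,0,20,40])):
        r=minimize(cost,[x0[0],x0[1],y],method="Nelder-Mead",options=dict(initial_simplex=[[x0[0]+a,x0[1]+b,y+g] for a,b,g in((0,0,0),(12,0,0),(0,12,0),(0,0,.3))],maxiter=150))
        if best is None or r.fun<best.fun: best=r
    p=best.x; p[2]=(p[2]+np.pi/4)%(np.pi/2)-np.pi/4
    return p.round(3),round(best.fun,3)
E
python3 - <<'E'
from fit import *
D=[np.load(n+".npy",allow_pickle=True).item() for n in("top","scene")]
for n,x in(("cupL",(580,117)),("tubL",(688,132)),("tubS",(682,7)),("tubM",(462,-107))):
    print(n,fit(n,x,D), [fit(n,x,[d]) for d in D])
c=cam(D[0])
for off,C,S in(((115,195),[(178,80),(378,183),(327,287),(124,183)],(260,187)),((370,195),[(219,72),(16,173),(69,279),(270,170)],(134,177))):
    P=np.array([ray(c,np.array(q)/2.7+off,6) for q in C]); print(P.round(1)[:,:2],ray(c,np.array(S)/2.7+off,6).round(1))
    d=(P[0]-P[1])+(P[3]-P[2]); print("ctr",P.mean(0).round(1),"len",np.linalg.norm(P[0]-P[1]),"hinge dir",np.arctan2(d[1],d[0]))
E
```

```text
cupL (array([5.76314e+02, 1.17679e+02, 3.70000e-01]), np.float64(0.52)) [(array([5.76087e+02, 1.17295e+02, 2.93000e-01]), np.float64(0.034)), (array([ 5.80540e+02,  1.20551e+02, -2.30000e-02]), np.float64(0.451))]
tubL (array([ 6.86739e+02,  1.32725e+02, -3.25000e-01]), np.float64(0.447)) [(array([ 6.85725e+02,  1.31987e+02, -3.10000e-01]), np.float64(0.062)), (array([ 6.88812e+02,  1.35127e+02, -3.00000e-01]), np.float64(0.351))]
tubS (array([ 6.86719e+02,  1.04580e+01, -2.86000e-01]), np.float64(0.256)) [(array([ 6.86038e+02,  9.27300e+00, -2.22000e-01]), np.float64(0.074)), (array([ 6.90197e+02,  1.21430e+01, -2.40000e-01]), np.float64(0.08))]
tubM (array([ 454.644, -108.879,   -0.458]), np.float64(0.488)) [(array([ 454.316, -109.558,   -0.458]), np.float64(0.056)), (array([ 4.58358e+02, -1.05206e+02, -4.17000e-01]), np.float64(0.385))]
[[522.  386.3]
 [421.7 173. ]
 [315.3 220.8]
 [414.1 436.4]] [414.2 294.4   6. ]
ctr [418.3 304.1   6. ] len 235.79126263414395 hinge dir 1.1361648784817222
[[ 548.3 -371.3]
 [ 439.9 -160.9]
 [ 334.  -215.9]
 [ 448.1 -423.3]] [ 438.3 -282.2    6. ]
ctr [ 442.6 -292.9    6. ] len 236.73034034868724 hinge dir -1.0814691279863924
```

```bash
cat > mv.py <<'E'
from h import *
from scipy.spatial.transform import Rotation as R
def plan(wp,st=None):
    """wp: list of (x,y,z,yaw); prints each as a shift/turn from the call start (current) and splits nothing"""
    if st is None:
        s=read_state(); st=(s["eef_pos"],R.from_euler("xyz",s["tool_rot"]))
        print("now",s["clock"],s["eef_pos"].round(1),s["tool_rot"].round(3),s["width"])
    p0,R0=st
    for x,y,z,w in wp:
        sh=R0.inv().apply(np.array([x,y,z])-p0)/300
        Rt=R.from_euler("xyz",[np.pi,0,w]); rv=(R0.inv()*Rt).as_rotvec()/(np.pi/2)
        print((x,y,z,w),np.r_[sh,rv].round(3), "rows",round(np.linalg.norm(sh)*300/41.7,1))
def st(x,y,z,w): return np.array([x,y,z]),R.from_euler("xyz",[np.pi,0,w])
E
python3 - <<'E'
from mv import *
d=np.load("scene.npy",allow_pickle=True).item();c=cam(d)
print(ray(c,(421.7,185.7),6),ray(c,(237,190),6))
plan([(350,-360,245,.6),])
plan([(460,-120,245,.9),],st(350,-360,245,.6))
plan([(578,119,180,1.15),],st(460,-120,245,.9))
E
```

```text
[410.20413197 295.98132317   6.        ] [ 432.87211954 -284.74287802    6.        ]
now 0.2 [ 257.7 -596.3  244.7] [-3.14  -0.     0.408] 85.69987199314792
(350, -360, 245, 0.6) [ 0.595 -0.601 -0.    -0.001 -0.    -0.122] rows 6.1
(460, -120, 245, 0.9) [ 0.754 -0.453 -0.     0.     0.    -0.191] rows 6.3
(578, 119, 180, 1.15) [ 0.869 -0.187  0.217  0.     0.    -0.159] rows 6.6
```

Emit:
{"op": "move_arm", "data": {
  "rows": "0.595 -0.601 0 0 0 -0.122 -1;0.595 -0.601 0 0 0 -0.122 -1;0.595 -0.601 0 0 0 -0.122 -1;0.595 -0.601 0 0 0 -0.122 -1;0.595 -0.601 0 0 0 -0.122 -1;0.595 -0.601 0 0 0 -0.122 -1;0.595 -0.601 0 0 0 -0.122 -1;0.595 -0.601 0 0 0 -0.122 -1"
}}

```text
clock: 0.87
eef_pos: [351.8, -357.4, 245.5]
tool_rot: [-3.141, -0.001, 0.606]
force: [0.1, -0.3, 0.2]
width: 85.3
gripper_force: 0.0
```

Emit:
{"op": "move_arm", "data": {
  "rows": "0.754 -0.453 0 0 0 -0.191 -1;0.754 -0.453 0 0 0 -0.191 -1;0.754 -0.453 0 0 0 -0.191 -1;0.754 -0.453 0 0 0 -0.191 -1;0.754 -0.453 0 0 0 -0.191 -1;0.754 -0.453 0 0 0 -0.191 -1;0.754 -0.453 0 0 0 -0.191 -1;0.754 -0.453 0 0 0 -0.191 -1"
}}

```text
clock: 1.53
eef_pos: [462.6, -117.7, 245.4]
tool_rot: [3.141, -0.002, 0.905]
force: [-0.4, -0.6, 1.0]
width: 85.5
gripper_force: 0.0
```

Emit:
{"op": "move_arm", "data": {
  "rows": "0.869 -0.187 0.217 0 0 -0.159 -1;0.869 -0.187 0.217 0 0 -0.159 -1;0.869 -0.187 0.217 0 0 -0.159 -1;0.869 -0.187 0.217 0 0 -0.159 -1;0.869 -0.187 0.217 0 0 -0.159 -1;0.869 -0.187 0.217 0 0 -0.159 -1;0.869 -0.187 0.217 0 0 -0.159 -1;0.869 -0.187 0.217 0 0 -0.159 -1"
}}

```text
clock: 2.2
eef_pos: [580.5, 122.6, 178.5]
tool_rot: [-3.141, -0.003, 1.153]
force: [0.1, 1.5, 1.2]
width: 85.1
gripper_force: 0.0
```

Run:
```python
from mv import *
plan([(578.5,119,28,1.15),(578.5,119,180,1.15)])
e=get_image("scene"); c=cam(e); s=read_state(); p=s["eef_pos"]
im=e["img"].copy()
for dz in(0,-14): 
    for dy in (0,): 
        u=proj(c,[p+[0,0,dz]])[0]; print(dz,u)
t=get_image("top")["img"]
u=proj(c,[p])[0].astype(int)
crop(np.clip(im*1.3,0,255).astype(np.uint8),u[0]-65,u[1]-70,u[0]+65,u[1]+60,4,"pics/s2.png"); print(u)
```

```text
now 2.2 [580.5 122.6 178.5] [-3.141e+00 -3.000e-03  1.153e+00] 85.08117409782905
(578.5, 119, 28, 1.15) [-0.015 -0.001  0.502 -0.    -0.002  0.002] rows 3.6
(578.5, 119, 180, 1.15) [-0.014 -0.001 -0.005 -0.    -0.002  0.002] rows 0.1
0 [375.13936501 174.21182127]
-14 [374.69939301 178.56983925]
[375 174]
```

View pics/s2.png

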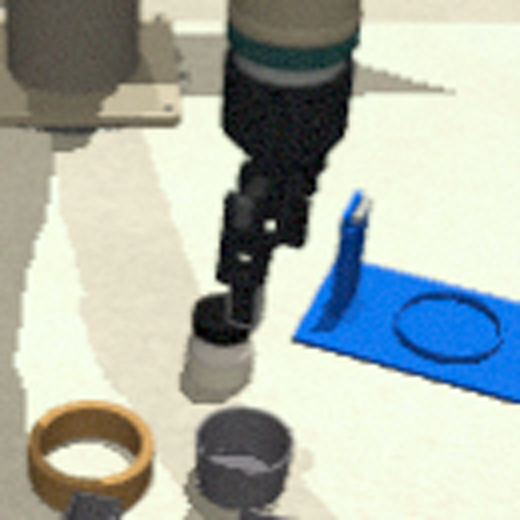

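The large cup sits just under the gripper, at crop (243,450). The open fingertips appear only about 4 mm ahead of the TCP. I'll descend and grip.

Emit:
{"op": "move_arm", "data": {
  "rows": "0 0 0 0 0 0 -1;0 0 0.2 0 0 0 -1;0 0 0.35 0 0 0 -1;0 0 0.45 0 0 0 -1;0 0 0.52 0 0 0 -1;0 0 0.527 0 0 0 -1;0 0 0.527 0 0 0 -1;0 0 0.527 0 0 0 -1"
}}

```text
clock: 2.97
eef_pos: [579.9, 117.2, 23.9]
tool_rot: [3.139, -0.001, 1.147]
force: [0.4, 0.0, 0.4]
width: 85.6
gripper_force: 0.0
```

Emit:
{"op": "move_arm", "data": {
  "rows": "0 0 0 0 0 0 1;0 0 0 0 0 0 1;0 0 0 0 0 0 1;0 0 0 0 0 0 1;0 0 0 0 0 0 1;0 0 0 0 0 0 1;0 0 0 0 0 0 1;0 0 0 0 0 0 1;0 0 0 0 0 0 1;0 0 0 0 0 0 1"
}}

```text
clock: 3.8
eef_pos: [580.3, 118.3, 25.7]
tool_rot: [3.138, -0.002, 1.148]
force: [-2.0, -0.7, 10.6]
width: 67.1
gripper_force: 64.9
```

Emit:
{"op": "move_arm", "data": {
  "rows": "0 0 -0.1 0 0 0 1;0 0 -0.2 0 0 0 1;0 0 -0.3 0 0 0 1;0 0 -0.4 0 0 0 1;0.313 -0.745 -0.4 0 0 0 1;0.313 -0.745 -0.4 0 0 0 1;0.313 -0.745 -0.4 0 0 0 1;0.313 -0.745 -0.4 0 0 0 1;0.313 -0.745 -0.4 0 0 0 1;0.313 -0.745 -0.4 0 0 0 1;0.313 -0.745 -0.4 0 0 0 1;0.313 -0.745 -0.4 0 0 0 1"
}}

```text
clock: 4.8
eef_pos: [411.8, 298.2, 144.0]
tool_rot: [3.141, -0.003, 1.155]
force: [0.8, -1.0, -0.2]
width: 67.5
gripper_force: 67.7
```

Run:
```python
from mv import *
s=read_state();print(s["eef_pos"],s["width"])
D=[np.load(n+".npy",allow_pickle=True).item() for n in("top","scene")]
f=lambda a:np.clip(a*1.6,0,255).astype(np.uint8)
# enlarged carriers, scene, from pre-move picture
a=f(D[1]["img"][150:215,180:280]); b=f(D[1]["img"][150:215,380:480]); crop(np.vstack([a,b]),0,0,100,130,4.5,"pics/s3.png")
```

```text
[411.83279601 298.23338056 144.01792431] 67.49546758794364
```

View pics/s3.png

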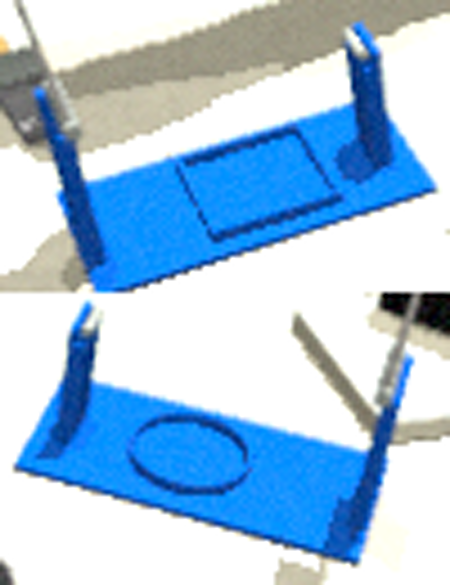

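Run:
```python
from mv import *
D=[np.load(n+".npy",allow_pickle=True).item() for n in("top","scene")]
t,s=map(cam,D)
print(ray(t,np.array((260,187))/2.7+(115,195),10),ray(s,(422.2,185.7),10))
print(ray(t,np.array((134,177))/2.7+(370,195),10),ray(s,(237.5,190.8),10))
for k,(C,o) in enumerate((([(342,200),(298,130),(180,165),(215,240)],(180,150)),)):
    P=np.array([ray(s,np.array(q)/4.5+o,10) for q in C]); print(P.round(1))
    d=P[2]-P[1]+P[3]-P[0]; print(np.arctan2(d[1],d[0]))
# base long edges in scene: angle of hinge dir
P=[ray(s,np.array(q)/4.5+(380,85),6) for q in((18,467),(355,560))]; d=P[1]-P[0]; print(np.arctan2(d[1],d[0]),np.linalg.norm(d))
```

```text
[414.25346426 293.46774566  10.        ] [415.1856198 296.0123659  10.       ]
[ 438.29099164 -281.33091007   10.        ] [ 441.65441036 -281.05316043   10.        ]
[[ 459.1 -220.8   10. ]
 [ 381.3 -263.3   10. ]
 [ 421.3 -340.3   10. ]
 [ 500.7 -300.2   10. ]]
-1.0902086782910754
1.1446487903091496 231.63660817234236
```

Emit:
{"op": "move_arm", "data": {
  "rows": "0 0.007 0.1 0 0 0 1;0 0.007 0.2 0 0 0 1;0 0.007 0.28 0 0 0 1;0 0.007 0.33 0 0 0 1;0 0.007 0.35 0 0 0 1;0 0.007 0.36 0 0 0 1;0 0.007 0.37 0 0 0 1;0 0.007 0.37 0 0 0 1;0 0.007 0.37 0 0 0 1"
}}

```text
clock: 5.55
eef_pos: [415.9, 294.9, 32.2]
tool_rot: [3.14, -0.002, 1.148]
force: [-0.8, 0.7, -0.8]
width: 67.1
gripper_force: 67.7
```

Emit:
{"op": "move_arm", "data": {
  "rows": "0 0 0.003 0 0 0 -1;0 0 0.003 0 0 0 -1;0 0 0.003 0 0 0 -1;0 0 0.003 0 0 0 -1;0 0 0.003 0 0 0 -1;0 0 0.003 0 0 0 -1;0 0 -0.1 0 0 0 -1;0 0 -0.2 0 0 0 -1;0 0 -0.3 0 0 0 -1;0 0 -0.4 0 0 0 -1;0 0 -0.4 0 0 0 -1;0 0 -0.4 0 0 0 -1"
}}

```text
clock: 6.55
eef_pos: [415.9, 295.4, 152.8]
tool_rot: [3.14, -0.003, 1.149]
force: [-0.1, -0.7, -0.7]
width: 85.6
gripper_force: 0.0
```

Run:
```python
from fit import *
from mv import *
D=imgs()
for n,x in(("tubL",(688,132)),("tubM",(456,-107)),("tubS",(688,10))):
    print(n,[fit(n,x,[d]) for d in D])
plan([(687,133.5,180,1.266)])
im=np.clip(D[1]["img"]*1.4,0,255).astype(np.uint8)
crop(im,225,140,480,290,3,"pics/s4.png")
```

```text
tubL [(array([ 6.85960e+02,  1.32217e+02, -3.16000e-01]), np.float64(0.062)), (array([ 6.88589e+02,  1.35348e+02, -2.97000e-01]), np.float64(0.044))]
tubM [(array([ 4.54074e+02, -1.09339e+02, -4.46000e-01]), np.float64(0.067)), (array([ 4.59366e+02, -1.05366e+02, -4.23000e-01]), np.float64(0.348))]
tubS [(array([ 6.85914e+02,  9.36400e+00, -2.63000e-01]), np.float64(0.069)), (array([ 6.91095e+02,  1.21890e+01, -2.45000e-01]), np.float64(0.077))]
now 6.65 [414.5 294.3 150.6] [-3.141e+00  1.000e-03  1.149e+00] 85.46955678527713
(687, 133.5, 180, 1.266) [-1.170e-01  1.048e+00 -9.800e-02 -0.000e+00  1.000e-03 -7.400e-02] rows 7.6
```

View pics/s4.png

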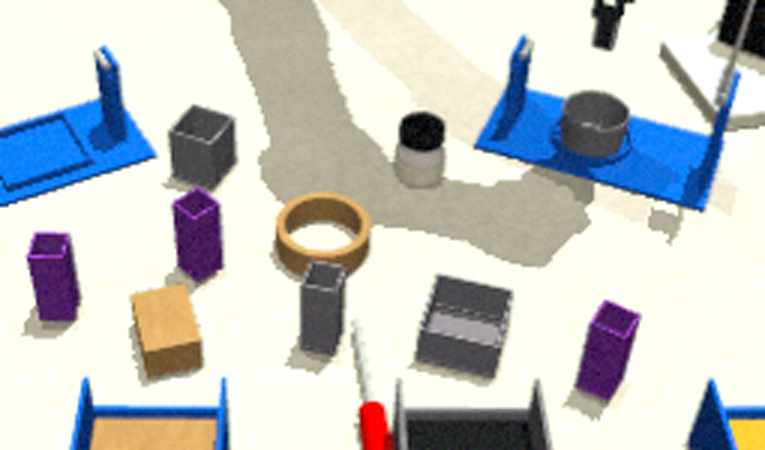

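The cup is seated in the round seat, at crop (595,125). Next is the large tub.

Emit:
{"op": "move_arm", "data": {
  "rows": "-0.117 1 -0.098 0 0 -0.074 -1;-0.117 1 -0.098 0 0 -0.074 -1;-0.117 1 -0.098 0 0 -0.074 -1;-0.117 1 -0.098 0 0 -0.074 -1;-0.117 1 -0.098 0 0 -0.074 -1;-0.117 1 -0.098 0 0 -0.074 -1;-0.117 1 -0.098 0 0 -0.074 -1;-0.117 1 -0.098 0 0 -0.074 -1;-0.117 1 -0.098 0 0 -0.074 -1"
}}

```text
clock: 7.4
eef_pos: [677.0, 134.9, 178.0]
tool_rot: [3.141, 0.003, 1.259]
force: [-0.3, -0.3, 0.4]
width: 85.1
gripper_force: 0.0
```

Emit:
{"op": "move_arm", "data": {
  "rows": "-0.006 0.048 0 0 0 0 -1;-0.006 0.048 0.1 0 0 0 -1;-0.006 0.048 0.2 0 0 0 -1;-0.006 0.048 0.3 0 0 0 -1;-0.006 0.048 0.4 0 0 0 -1;-0.006 0.048 0.48 0 0 0 -1;-0.006 0.048 0.52 0 0 0 -1;-0.006 0.048 0.523 0 0 0 -1;-0.006 0.048 0.523 0 0 0 -1;-0.006 0.048 0.523 0 0 0 -1"
}}

```text
clock: 8.23
eef_pos: [688.2, 134.7, 24.9]
tool_rot: [3.14, -0.001, 1.266]
force: [0.4, 1.0, 0.2]
width: 85.6
gripper_force: 0.0
```

Emit:
{"op": "move_arm", "data": {
  "rows": "0 0 0 0 0 0 1;0 0 0 0 0 0 1;0 0 0 0 0 0 1;0 0 0 0 0 0 1;0 0 0 0 0 0 1;0 0 0 0 0 0 1;0 0 0 0 0 0 1;0 0 0 0 0 0 1;0 0 0 0 0 0 1;0 0 0 0 0 0 1"
}}

```text
clock: 9.07
eef_pos: [688.9, 134.3, 26.0]
tool_rot: [3.139, -0.002, 1.265]
force: [0.1, 0.0, 6.1]
width: 68.6
gripper_force: 70.3
```

Run:
```python
from mv import *
plan([(688.9,134.3,176,1.265),(580,-60,176,1.6)])
plan([(440,-281.2,176,2.0556)],st(580,-60,176,1.6))
```

```text
now 9.0667 [688.9 134.3  26. ] [ 3.139e+00 -2.000e-03  1.265e+00] 68.62547360360068
(688.9, 134.3, 176, 1.265) [ 0.001  0.001 -0.5    0.002 -0.001  0.   ] rows 3.6
(580, -60, 176, 1.6) [-0.726 -0.15  -0.502  0.002 -0.001 -0.213] rows 6.4
(440, -281.2, 176, 2.0556) [-0.723 -0.488 -0.    -0.     0.    -0.29 ] rows 6.3
```

Emit:
{"op": "move_arm", "data": {
  "rows": "0 0 -0.13 0 0 0 1;0 0 -0.26 0 0 0 1;0 0 -0.39 0 0 0 1;0 0 -0.5 0 0 0 1;-0.726 -0.15 -0.5 0 0 -0.213 1;-0.726 -0.15 -0.5 0 0 -0.213 1;-0.726 -0.15 -0.5 0 0 -0.213 1;-0.726 -0.15 -0.5 0 0 -0.213 1;-0.726 -0.15 -0.5 0 0 -0.213 1;-0.726 -0.15 -0.5 0 0 -0.213 1;-0.726 -0.15 -0.5 0 0 -0.213 1"
}}

```text
clock: 9.98
eef_pos: [576.4, -66.9, 173.9]
tool_rot: [-3.139, 0.004, 1.592]
force: [-0.3, -0.0, -1.7]
width: 68.8
gripper_force: 69.5
```

Emit:
{"op": "move_arm", "data": {
  "rows": "-0.723 -0.488 0 0 0 -0.29 1;-0.723 -0.488 0 0 0 -0.29 1;-0.723 -0.488 0 0 0 -0.29 1;-0.723 -0.488 0 0 0 -0.29 1;-0.723 -0.488 0 0 0 -0.29 1;-0.723 -0.488 0 0 0 -0.29 1;-0.723 -0.488 0 0 0 -0.29 1;-0.723 -0.488 0 0 0 -0.29 1;-0.723 -0.488 0 0 0 -0.29 1;-0.723 -0.488 0 0 0 -0.29 1;-0.723 -0.488 0 0 0 -0.29 1"
}}

```text
clock: 10.9
eef_pos: [440.8, -279.3, 174.0]
tool_rot: [3.14, 0.0, 2.059]
force: [0.3, -0.1, -1.0]
width: 69.3
gripper_force: 69.4
```

Run:
```python
from mv import *
plan([(440,-281.2,32.5,2.0556)])
```

```text
now 10.9 [ 440.8 -279.3  174. ] [3.14  0.    2.059] 69.25685769821067
(440, -281.2, 32.5, 2.0556) [-0.004 -0.006  0.472  0.001  0.     0.002] rows 3.4
```

Emit:
{"op": "move_arm", "data": {
  "rows": "-0.003 -0.005 0.1 0 0 0 1;-0.003 -0.005 0.2 0 0 0 1;-0.003 -0.005 0.3 0 0 0 1;-0.003 -0.005 0.38 0 0 0 1;-0.003 -0.005 0.43 0 0 0 1;-0.003 -0.005 0.46 0 0 0 1;-0.003 -0.005 0.472 0 0 0 1;-0.003 -0.005 0.472 0 0 0 1;-0.003 -0.005 0.472 0 0 0 1"
}}

```text
clock: 11.65
eef_pos: [439.6, -282.1, 32.8]
tool_rot: [3.14, 0.001, 2.057]
force: [0.6, -0.1, -0.6]
width: 68.7
gripper_force: 69.4
```

Emit:
{"op": "move_arm", "data": {
  "rows": "0 0 0 0 0 0 -1;0 0 0 0 0 0 -1;0 0 0 0 0 0 -1;0 0 0 0 0 0 -1;0 0 0 0 0 0 -1;0 0 0 0 0 0 -1;0 0 -0.1 0 0 0 -1;0 0 -0.2 0 0 0 -1;0 0 -0.3 0 0 0 -1;0 0 -0.4 0 0 0 -1;0 0 -0.5 0 0 0 -1;0 0 -0.5 0 0 0 -1"
}}

```text
clock: 12.65
eef_pos: [441.2, -284.2, 187.2]
tool_rot: [3.136, 0.008, 2.055]
force: [1.0, -0.5, 0.5]
width: 85.4
gripper_force: 0.0
```

Run:
```python
from fit import *
from mv import *
D=imgs()
for n,x,z in(("tubM",(456,-107),0),("tubS",(688,10),0)):
    print(n,[fit(n,x,[d],z) for d in D])
im=np.clip(D[1]["img"]*1.4,0,255).astype(np.uint8)
crop(im,180,120,480,290,2.6,"pics/s5.png")
plan([(457,-107.4,180,2.70)])
```

```text
tubM [(array([ 4.54028e+02, -1.09488e+02, -4.46000e-01]), np.float64(0.062)), (array([ 4.58421e+02, -1.05130e+02, -4.14000e-01]), np.float64(0.354))]
tubS [(array([ 6.86292e+02,  9.54900e+00, -2.31000e-01]), np.float64(0.064)), (array([ 6.90044e+02,  1.20880e+01, -2.34000e-01]), np.float64(0.075))]
now 12.75 [ 438.6 -283.5  183.1] [3.140e+00 3.000e-03 2.055e+00] 85.46937529114027
(457, -107.4, 180, 2.7) [ 0.491  0.327  0.01   0.     0.002 -0.411] rows 4.2
```

View pics/s5.png

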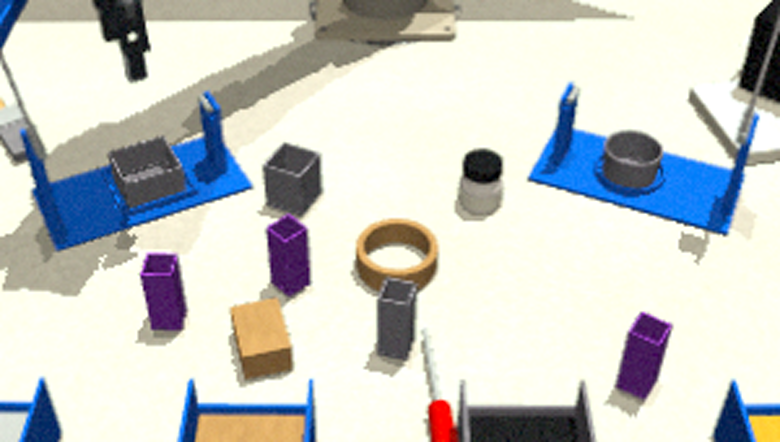

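Both large pieces are seated; the tub is at crop (147,170). tubM is at crop (293,178). I'll pick it next.

Run:
```python
from mv import *
plan([(456.7,-107.3,150,1.14)])
```

```text
now 12.75 [ 438.6 -283.5  183.1] [3.140e+00 3.000e-03 2.055e+00] 85.46937529114027
(456.7, -107.3, 150, 1.14) [0.492 0.327 0.11  0.001 0.001 0.582] rows 4.3
```

Emit:
{"op": "move_arm", "data": {
  "rows": "0.492 0.327 0.11 0 0 0.582 -1;0.492 0.327 0.11 0 0 0.582 -1;0.492 0.327 0.11 0 0 0.582 -1;0.492 0.327 0.11 0 0 0.582 -1;0.492 0.327 0.11 0 0 0.582 -1;0.492 0.327 0.11 0 0 0.582 -1;0.492 0.327 0.11 0 0 0.582 -1;0.492 0.327 0.11 0 0 0.582 -1;0.492 0.327 0.11 0 0 0.582 -1;0.492 0.327 0.11 0 0 0.582 -1;0.492 0.327 0.11 0 0 0.582 -1"
}}

```text
clock: 13.67
eef_pos: [455.7, -106.6, 148.4]
tool_rot: [-3.14, 0.0, 1.143]
force: [-0.5, -0.1, -0.2]
width: 85.4
gripper_force: 0.0
```

Emit:
{"op": "move_arm", "data": {
  "rows": "0 0 0.1 0 0 0 -1;0 0 0.2 0 0 0 -1;0 0 0.28 0 0 0 -1;0 0 0.327 0 0 0 -1;0 0 0.327 0 0 0 -1;0 0 0.327 0 0 0 -1"
}}

```text
clock: 14.17
eef_pos: [455.5, -106.6, 50.3]
tool_rot: [-3.14, 0.0, 1.142]
force: [0.1, 0.2, 0.4]
width: 85.3
gripper_force: 0.0
```

Emit:
{"op": "move_arm", "data": {
  "rows": "0 0 0 0 0 0 1;0 0 0 0 0 0 1;0 0 0 0 0 0 1;0 0 0 0 0 0 1;0 0 0 0 0 0 1;0 0 0 0 0 0 1;0 0 0 0 0 0 1;0 0 0 0 0 0 1;0 0 0 0 0 0 1;0 0 0 0 0 0 1;0 0 0 0 0 0 1"
}}

```text
clock: 15.08
eef_pos: [457.1, -106.8, 52.3]
tool_rot: [3.139, -0.001, 1.141]
force: [0.4, 0.1, 6.1]
width: 48.7
gripper_force: 61.7
```

Run:
```python
from fit import *
from mv import *
s=read_state();p=s["eef_pos"];D=imgs()
c=cam(D[1]);u=proj(c,[p])[0].astype(int);print(u)
crop(np.clip(D[1]["img"]*1.5,0,255).astype(np.uint8),u[0]-40,u[1]-40,u[0]+40,u[1]+40,6,"pics/s6.png")
plan([(p[0],p[1],190,1.14),(440,-281.2,190,2.0556),(440,-281.2,63,2.0556)])
```

```text
[292 183]
now 15.1833 [ 457.1 -106.8   52.3] [ 3.139e+00 -1.000e-03  1.141e+00] 48.610290522577515
(np.float64(457.1451991024624), np.float64(-106.83673457065136), 190, 1.14) [ 0.     0.001 -0.459  0.002 -0.     0.001] rows 3.3
(440, -281.2, 190, 2.0556) [-0.552  0.192 -0.459  0.002  0.    -0.582] rows 5.3
(440, -281.2, 63, 2.0556) [-0.552  0.19  -0.036  0.002  0.    -0.582] rows 4.2
```

View pics/s6.png

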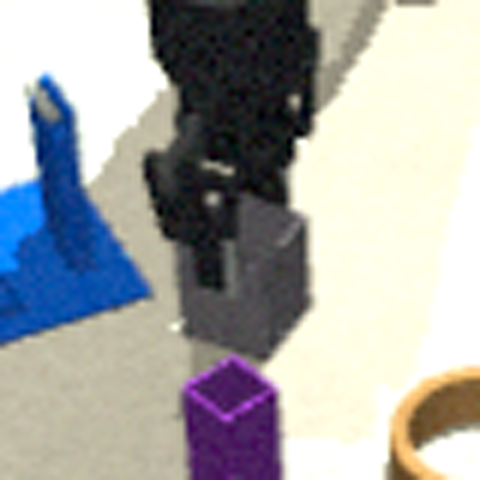

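Run:
```python
from mv import *
c=cam(np.load("scene.npy",allow_pickle=True).item())
p=np.array([457.1,-106.8,52.3])
for r in(25,38):
  for d in(5,10,15,20,25): print(r,d,((proj(c,[p+np.array([.91*r,-.42*r,-d])])[0]-[252,143])*6).round())
# tub face bottom under that finger
print(((proj(c,[[457.1+.91*25,-106.8-.42*25,z] for z in(0,60)])-[252,143])*6).round())
```

```text
25 5 [219. 278.]
25 10 [219. 286.]
25 15 [220. 294.]
25 20 [220. 301.]
25 25 [221. 309.]
38 5 [206. 293.]
38 10 [206. 301.]
38 15 [207. 309.]
38 20 [208. 317.]
38 25 [208. 324.]
[[224. 350.]
 [217. 258.]]
```

Emit:
{"op": "move_arm", "data": {
  "rows": "0 0 -0.12 0 0 0 1;0 0 -0.24 0 0 0 1;0 0 -0.36 0 0 0 1;-0.552 0.192 -0.459 0 0 -0.582 1;-0.552 0.192 -0.459 0 0 -0.582 1;-0.552 0.192 -0.459 0 0 -0.582 1;-0.552 0.192 -0.459 0 0 -0.582 1;-0.552 0.192 -0.459 0 0 -0.582 1;-0.552 0.192 -0.459 0 0 -0.582 1;-0.552 0.192 -0.459 0 0 -0.582 1;-0.552 0.192 -0.459 0 0 -0.582 1;-0.552 0.192 -0.459 0 0 -0.582 1"
}}

```text
clock: 16.18
eef_pos: [439.1, -281.6, 189.1]
tool_rot: [3.141, 0.0, 2.056]
force: [0.0, 0.4, -1.3]
width: 48.7
gripper_force: 62.9
```

Run:
```python
from fit import *
from mv import *
D=imgs(); s=read_state()
plan([(440,-281.2,62,2.0556)])
im=np.clip(D[0]["img"]*1.6,0,255).astype(np.uint8)
im2=np.clip(D[1]["img"]*1.4,0,255).astype(np.uint8)
crop(np.vstack([im[215:305,370:480],im2[120:220,180:290]]),0,0,110,190,3.1,"pics/t7.png")
```

```text
now 16.2833 [ 439.4 -281.3  189. ] [3.142e+00 1.000e-03 2.054e+00] 49.008562081819775
(440, -281.2, 62, 2.0556) [-0.     0.002  0.423  0.     0.    -0.001] rows 3.0
```

View pics/t7.png

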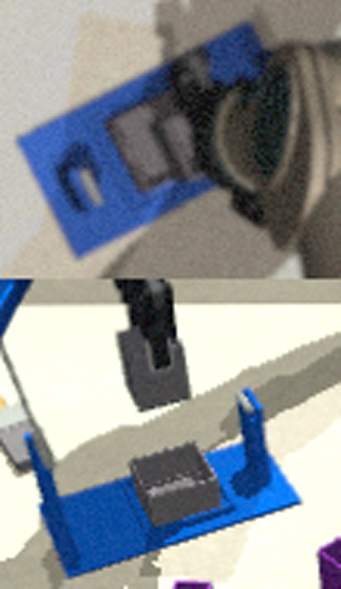

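The tub hangs over the square carrier. I'll check where the large tub really sits against the seat before lowering.

Run:
```python
from mv import *
c=cam(np.load("scene.npy",allow_pickle=True).item())
g=lambda q:np.array(q)/3.1+[180,120-90]
for q in((133,458),(197,443),(218,480),(152,497)): print(ray(c,g(q),46).round(1))
for q in((155,523),(218,505)): print(ray(c,g(q),6).round(1))
r=np.array([np.cos(-1.086),np.sin(-1.086),0]);n=np.array([-r[1],r[0],0]);s=np.array([440,-281.2,0])
for z in(46,6): print(z,[(proj(c,[s+a*35*r+b*35*n+[0,0,z]])[0]*3.1-np.array([180,30])*3.1).round() for a,b in((1,-1),(-1,-1),(-1,1),(1,1))])
e=get_image("scene"); im=np.clip(e["img"]*1.6,0,255).astype(np.uint8)
k=8; a=cv2.resize(im[160:215,200:275],None,fx=k,fy=k,interpolation=cv2.INTER_CUBIC)
for z,h,col in((6,35,(255,0,0)),(46,35,(255,255,0)),(14,42,(0,255,0))):
    P=np.array([proj(c,[s+x*h*r+y*h*n+[0,0,z]])[0] for x,y in((1,-1),(-1,-1),(-1,1),(1,1))])
    cv2.polylines(a,[np.round((P-[200,160]+.5)*k).astype(np.int32)],True,col,1)
cv2.imwrite("pics/s8.png",a[:,:,::-1])
```

```text
[ 422.  -324.8   46. ]
[ 397.2 -264.5   46. ]
[ 457.  -234.2   46. ]
[ 483.1 -293.9   46. ]
[ 474.8 -299.     6. ]
[ 447.  -240.7    6. ]
46 [array([129., 460.]), array([196., 440.]), array([219., 478.]), array([149., 500.])]
6 [array([135., 491.]), array([201., 471.]), array([224., 510.]), array([156., 531.])]
```

View pics/s8.png

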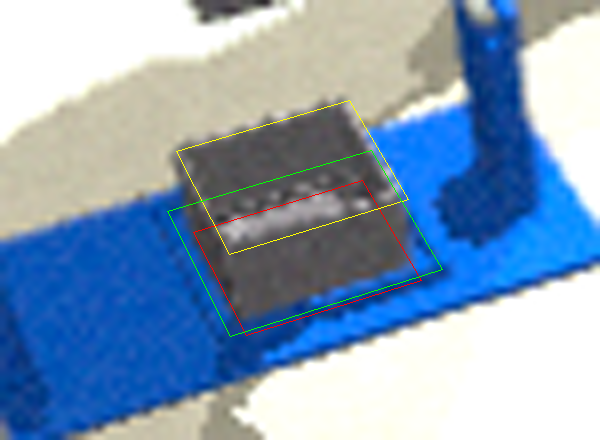

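The rim matches the predicted seated outline to within about 1–2 mm, so the large tub is home. I'll lower tubM.

Emit:
{"op": "move_arm", "data": {
  "rows": "0 0.002 0.1 0 0 0 1;0 0.002 0.2 0 0 0 1;0 0.002 0.28 0 0 0 1;0 0.002 0.34 0 0 0 1;0 0.002 0.38 0 0 0 1;0 0.002 0.4 0 0 0 1;0 0.002 0.41 0 0 0 1;0 0.002 0.418 0 0 0 1;0 0.002 0.423 0 0 0 1;0 0.002 0.423 0 0 0 1;0 0.002 0.423 0 0 0 1"
}}

```text
clock: 17.25
eef_pos: [440.5, -281.1, 62.3]
tool_rot: [3.141, 0.001, 2.055]
force: [-0.9, 0.3, 0.3]
width: 49.1
gripper_force: 62.8
```

Emit:
{"op": "move_arm", "data": {
  "rows": "0 0 0 0 0 0 -1;0 0 0 0 0 0 -1;0 0 0 0 0 0 -1;0 0 0 0 0 0 -1;0 0 0 0 0 0 -1;0 0 0 0 0 0 -1;0 0 -0.1 0 0 0 -1;0 0 -0.2 0 0 0 -1;0 0 -0.3 0 0 0 -1;0 0 -0.4 0 0 0 -1;0 0 -0.5 0 0 0 -1;0 0 -0.5 0 0 0 -1"
}}

```text
clock: 18.25
eef_pos: [443.3, -282.0, 217.0]
tool_rot: [3.136, 0.008, 2.055]
force: [1.4, -0.2, -0.7]
width: 85.1
gripper_force: 0.0
```

Run:
```python
from fit import *
from mv import *
D=imgs()
print([fit("tubS",(688,10),[d],0) for d in D])
plan([(580,-120,210,1.6)])
plan([(688.2,10.9,180,1.33)],st(580,-120,210,1.6))
```

```text
[(array([ 6.85989e+02,  9.59100e+00, -2.52000e-01]), np.float64(0.076)), (array([ 6.89862e+02,  1.22100e+01, -2.46000e-01]), np.float64(0.078))]
now 18.35 [ 440.6 -281.3  212.8] [3.141e+00 3.000e-03 2.055e+00] 85.02979273202085
(580, -120, 210, 1.6) [0.259 0.662 0.009 0.001 0.001 0.29 ] rows 5.1
(688.2, 10.9, 180, 1.33) [ 0.426  0.373  0.1   -0.    -0.     0.172] rows 4.1
```

Emit:
{"op": "move_arm", "data": {
  "rows": "0.259 0.662 0.009 0 0 0.29 -1;0.259 0.662 0.009 0 0 0.29 -1;0.259 0.662 0.009 0 0 0.29 -1;0.259 0.662 0.009 0 0 0.29 -1;0.259 0.662 0.009 0 0 0.29 -1;0.259 0.662 0.009 0 0 0.29 -1;0.259 0.662 0.009 0 0 0.29 -1"
}}

```text
clock: 18.93
eef_pos: [580.6, -115.1, 207.3]
tool_rot: [-3.14, -0.002, 1.607]
force: [-0.6, -0.6, 0.5]
width: 85.6
gripper_force: 0.0
```

Emit:
{"op": "move_arm", "data": {
  "rows": "0.426 0.373 0.1 0 0 0.175 -1;0.426 0.373 0.1 0 0 0.175 -1;0.426 0.373 0.1 0 0 0.175 -1;0.426 0.373 0.1 0 0 0.175 -1;0.426 0.373 0.1 0 0 0.175 -1;0.426 0.373 0.1 0 0 0.175 -1;0.426 0.373 0.2 0 0 0.175 -1;0.426 0.373 0.3 0 0 0.175 -1;0.426 0.373 0.4 0 0 0.175 -1;0.426 0.373 0.453 0 0 0.175 -1;0.426 0.373 0.453 0 0 0.175 -1;0.426 0.373 0.453 0 0 0.175 -1"
}}

```text
clock: 19.93
eef_pos: [686.1, 8.3, 72.1]
tool_rot: [-3.139, 0.003, 1.323]
force: [1.8, -0.2, -0.1]
width: 85.1
gripper_force: 0.0
```

Emit:
{"op": "move_arm", "data": {
  "rows": "0 0 0 0 0 0 1;0 0 0 0 0 0 1;0 0 0 0 0 0 1;0 0 0 0 0 0 1;0 0 0 0 0 0 1;0 0 0 0 0 0 1;0 0 0 0 0 0 1;0 0 0 0 0 0 1;0 0 0 0 0 0 1;0 0 0 0 0 0 1;0 0 0 0 0 0 1;0 0 0 0 0 0 1"
}}

```text
clock: 20.93
eef_pos: [688.7, 11.6, 74.6]
tool_rot: [3.139, -0.001, 1.325]
force: [-0.4, -0.2, 6.0]
width: 30.8
gripper_force: 59.8
```

Run:
```python
from mv import *
s=read_state();p=s["eef_pos"]
plan([(p[0],p[1],224,1.33),(580,-120,224,1.65)])
plan([(440,-281.2,224,2.0556)],st(580,-120,224,1.65))
```

```text
now 20.9333 [688.7  11.6  74.6] [ 3.139e+00 -1.000e-03  1.325e+00] 30.79822470945453
(np.float64(688.6674183782559), np.float64(11.626025712832377), 224, 1.33) [ 0.     0.001 -0.498  0.001 -0.    -0.003] rows 3.6
(580, -120, 224, 1.65) [-0.513 -0.244 -0.499  0.001 -0.    -0.207] rows 5.4
(440, -281.2, 224, 2.0556) [-0.499 -0.508 -0.    -0.     0.    -0.258] rows 5.1
```

Emit:
{"op": "move_arm", "data": {
  "rows": "0 0 -0.13 0 0 0 1;0 0 -0.26 0 0 0 1;0 0 -0.39 0 0 0 1;0 0 -0.498 0 0 0 1;-0.513 -0.244 -0.498 0 0 -0.207 1;-0.513 -0.244 -0.498 0 0 -0.207 1;-0.513 -0.244 -0.498 0 0 -0.207 1;-0.513 -0.244 -0.498 0 0 -0.207 1;-0.513 -0.244 -0.498 0 0 -0.207 1;-0.513 -0.244 -0.498 0 0 -0.207 1"
}}

```text
clock: 21.77
eef_pos: [577.0, -124.3, 222.5]
tool_rot: [-3.139, 0.002, 1.644]
force: [0.4, 0.2, 0.1]
width: 30.6
gripper_force: 59.4
```

Emit:
{"op": "move_arm", "data": {
  "rows": "-0.499 -0.508 0 0 0 -0.258 1;-0.499 -0.508 0 0 0 -0.258 1;-0.499 -0.508 0 0 0 -0.258 1;-0.499 -0.508 0 0 0 -0.258 1;-0.499 -0.508 0 0 0 -0.258 1;-0.499 -0.508 0 0 0 -0.258 1;-0.499 -0.508 0 0 0 -0.258 1;-0.499 -0.508 0 0 0 -0.258 1;-0.499 -0.508 0 0 0 -0.258 1;-0.499 -0.508 0 0 0 -0.258 1"
}}

```text
clock: 22.6
eef_pos: [441.1, -279.4, 222.7]
tool_rot: [3.14, 0.0, 2.059]
force: [-0.0, 0.3, -0.9]
width: 31.2
gripper_force: 59.5
```

Run:
```python
from mv import *
e=get_image("scene");c=cam(e); im=np.clip(e["img"]*1.6,0,255).astype(np.uint8)
r=np.array([np.cos(-1.086),np.sin(-1.086),0]);n=np.array([-r[1],r[0],0]);s=np.array([440,-281.2,0])
k=8; a=cv2.resize(im[140:210,195:280],None,fx=k,fy=k,interpolation=cv2.INTER_CUBIC)
for z,h,col in((69,25,(255,0,0)),(46,35,(255,255,0))):
    P=np.array([proj(c,[s+x*h*r+y*h*n+[0,0,z]])[0] for x,y in((1,-1),(-1,-1),(-1,1),(1,1))])
    cv2.polylines(a,[np.round((P-[195,140]+.5)*k).astype(np.int32)],True,col,1)
cv2.imwrite("pics/s9.png",a[:,:,::-1])
plan([(440,-281.2,86.8,2.0556)])
```

```text
now 22.65 [ 440.9 -279.6  222.7] [ 3.14  -0.     2.059] 30.850876666658067
(440, -281.2, 86.8, 2.0556) [-0.003 -0.006  0.453  0.001 -0.     0.002] rows 3.3
```

View pics/s9.png

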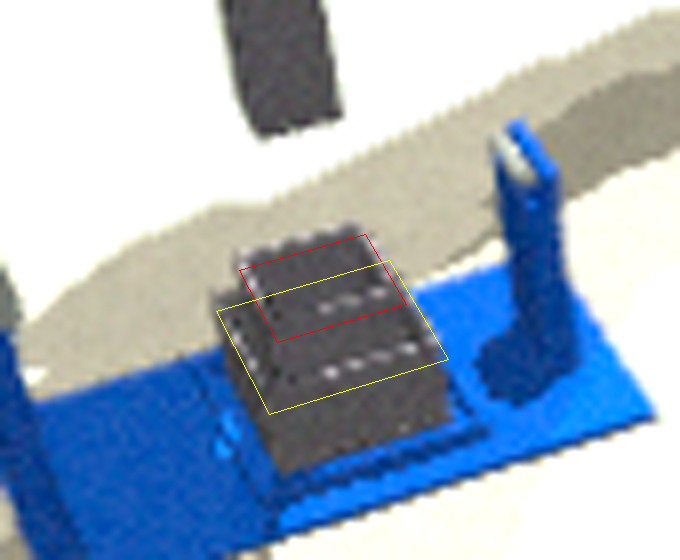

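The tubM rim, at crop (300,280), is about where I released it, within about 3 mm of the overlay. I'll lower tubS in two steps, checking force.

Emit:
{"op": "move_arm", "data": {
  "rows": "-0.003 -0.005 0.1 0 0 0.002 1;-0.003 -0.005 0.18 0 0 0.002 1;-0.003 -0.005 0.23 0 0 0.002 1;-0.003 -0.005 0.25 0 0 0.002 1;-0.003 -0.005 0.27 0 0 0.002 1;-0.003 -0.005 0.29 0 0 0.002 1;-0.003 -0.005 0.3 0 0 0.002 1;-0.003 -0.005 0.3 0 0 0.002 1"
}}

```text
clock: 23.32
eef_pos: [438.7, -282.7, 132.5]
tool_rot: [3.141, 0.0, 2.053]
force: [0.2, -0.2, -1.5]
width: 30.6
gripper_force: 59.5
```

Emit:
{"op": "move_arm", "data": {
  "rows": "0.002 0.003 0.04 0 0 0 1;0.002 0.003 0.08 0 0 0 1;0.002 0.003 0.11 0 0 0 1;0.002 0.003 0.13 0 0 0 1;0.002 0.003 0.14 0 0 0 1;0.002 0.003 0.146 0 0 0 1;0.002 0.003 0.151 0 0 0 1;0.002 0.003 0.151 0 0 0 1;0.002 0.003 0.151 0 0 0 1"
}}

```text
clock: 24.07
eef_pos: [439.1, -282.0, 87.5]
tool_rot: [3.141, 0.0, 2.052]
force: [0.3, 0.9, -1.1]
width: 30.8
gripper_force: 59.5
```

Emit:
{"op": "move_arm", "data": {
  "rows": "0 0 0 0 0 0 -1;0 0 0 0 0 0 -1;0 0 0 0 0 0 -1;0 0 0 0 0 0 -1;0 0 0 0 0 0 -1;0 0 0 0 0 0 -1;0 0 -0.1 0 0 0 -1;0 0 -0.2 0 0 0 -1;0 0 -0.3 0 0 0 -1;0 0 -0.4 0 0 0 -1;0 0 -0.5 0 0 0 -1;0 0 -0.5 0 0 0 -1"
}}

```text
clock: 25.07
eef_pos: [442.1, -283.0, 242.6]
tool_rot: [3.136, 0.009, 2.052]
force: [1.4, 0.0, 0.1]
width: 85.3
gripper_force: 0.0
```

Run:
```python
from fit import *
from mv import *
D=imgs(); e=D[1]; c=cam(e); im=np.clip(e["img"]*1.5,0,255).astype(np.uint8)
k=4; x0,y0=160,110; a=cv2.resize(im[y0:y0+110,x0:x0+120],None,fx=k,fy=k,interpolation=cv2.INTER_CUBIC)
x1=380; b=cv2.resize(im[y0-30:y0+110-30,x1:x1+75],None,fx=k,fy=k,interpolation=cv2.INTER_CUBIC)
r=np.array([np.cos(-1.086),np.sin(-1.086),0]);n=np.array([-r[1],r[0],0]);s=np.array([440,-281.2,0])
for z,h,col in((92,16,(0,255,0)),(69,25,(255,0,0)),(46,35,(255,255,0))):
    P=np.array([proj(c,[s+x*h*r+y*h*n+[0,0,z]])[0] for x,y in((1,-1),(-1,-1),(-1,1),(1,1))])
    cv2.polylines(a,[np.round((P-[x0,y0]+.5)*k).astype(np.int32)],True,col,1)
cv2.imwrite("pics/s10.png",np.hstack([a,b])[:,:,::-1])
s=read_state();print(s["eef_pos"],s["tool_rot"],s["qpos"].round(2))
```

```text
[ 439.35804413 -282.31351921  238.28624163] [3.14055213e+00 2.56947801e-03 2.05202956e+00] [ 0.9   0.5  -0.57  1.87  0.35  0.86  0.65]
```

View pics/s10.png

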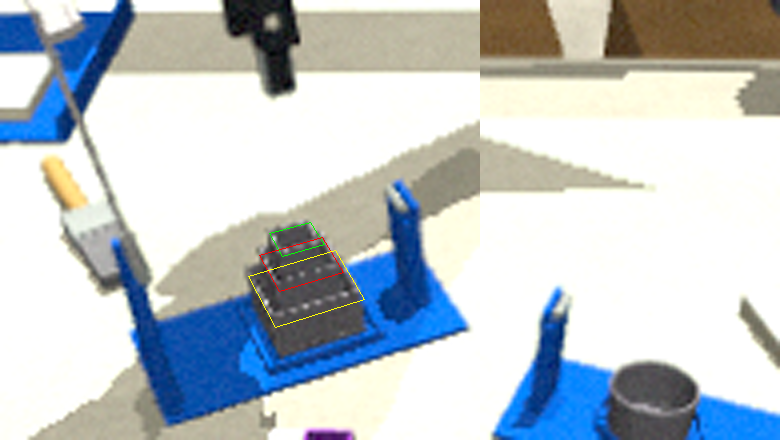

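The three tubs are nested and level, with rims on the green, red and yellow outlines. The cover leans open on the left. I'll go over and behind it with closed fingers.

Emit:
{"op": "move_arm", "data": {
  "rows": "0 0 -0.14 0 0 0 1;0 0 -0.28 0 0 0 1;0 0 -0.4 0 0 0 1;0 0 -0.44 0 0 0 1;0 0 -0.44 0 0 0 1;0 0 -0.44 0 0 0 1;0 0 -0.44 0 0 0 1;0 0 -0.44 0 0 0 1"
}}

```text
clock: 25.83
eef_pos: [437.8, -281.6, 367.0]
tool_rot: [-3.139, -0.004, 2.052]
force: [0.1, 0.5, -1.0]
width: -0.1
gripper_force: 0.0
```

Emit:
{"op": "move_arm", "data": {
  "rows": "-0.12 0 0 0 0 0 1;-0.24 0 0 0 0 0 1;-0.36 0 0 0 0 0 1;-0.48 0 0 0 0 0 1;-0.6 0 0 0 0 0 1;-0.717 0 0 0 0 0 1;-0.717 0 0 0 0 0 1;-0.717 0 0 0 0 0 1;-0.717 0 0 0 0 0 1"
}}

```text
clock: 26.58
eef_pos: [538.4, -471.4, 367.1]
tool_rot: [-3.141, -0.004, 2.053]
force: [-0.0, 1.5, -0.4]
width: 0.4
gripper_force: 0.0
```

Run:
```python
from fit import *
from mv import *
s=read_state();print(s["eef_pos"],s["tool_rot"],s["qpos"].round(2),s["width"])
p=s["eef_pos"]
r=np.array([np.cos(-1.086),np.sin(-1.086),0]);S=np.array([440,-281.2,0]);n=np.array([-r[1],r[0],0])
print("u,v",(p-S)@r,(p-S)@n)
u0=(p-S)@r;z0=p[2]
for th in np.linspace(1.75,0,15):
    rho=200-40*th/1.75;t=4
    u=115-rho*np.cos(th)+t*np.sin(th)+11; z=112+rho*np.sin(th)+t*np.cos(th)+14
    print(round(th,2),"u",round(u,1),"z",round(z,1),"x",round(-(u-u0)/300,3),"z",round((z0-z)/300,3))
```

```text
[ 538.42114308 -471.37096101  367.1456885 ] [-3.14093831 -0.00372709  2.05345163] [ 0.93  0.7  -0.55  1.1   0.35  1.43  0.93] 0.3862203751947234
u,v 214.1245640164558 -1.5449605946819105
1.75 u 158.5 z 282.7 x 0.186 z 0.281
1.62 u 138.8 z 288.4 x 0.251 z 0.262
1.5 u 118.3 z 291.6 x 0.32 z 0.252
1.38 u 97.1 z 292.1 x 0.39 z 0.25
1.25 u 75.7 z 289.9 x 0.461 z 0.257
1.12 u 54.5 z 285.0 x 0.532 z 0.274
1.0 u 33.7 z 277.2 x 0.602 z 0.3
0.88 u 13.7 z 266.7 x 0.668 z 0.335
0.75 u -5.1 z 253.6 x 0.731 z 0.379
0.62 u -22.3 z 237.9 x 0.788 z 0.431
0.5 u -37.6 z 219.9 x 0.839 z 0.491
0.38 u -50.7 z 199.8 x 0.883 z 0.558
0.25 u -61.3 z 177.9 x 0.918 z 0.631
0.12 u -69.1 z 154.5 x 0.944 z 0.709
0.0 u -74.0 z 130.0 x 0.96 z 0.79
```

Emit:
{"op": "move_arm", "data": {
  "rows": "0 0 0.1 0 0 0 1;0 0 0.2 0 0 0 1;0 0 0.262 0 0 0 1;0 0 0.262 0 0 0 1;0 0 0.262 0 0 0 1"
}}

```text
clock: 27.0
eef_pos: [538.0, -471.3, 290.6]
tool_rot: [-3.141, -0.002, 2.054]
force: [0.3, 0.0, 1.5]
width: -0.1
gripper_force: 0.0
```

Emit:
{"op": "move_arm", "data": {
  "rows": "0.06 0 0 0 0 0 1;0.12 0 0 0 0 0 1;0.17 0 0 0 0 0 1;0.21 0 0 0 0 0 1;0.251 0 0 0 0 0 1;0.285 0 -0.005 0 0 0 1;0.32 0 -0.01 0 0 0 1;0.355 0 -0.011 0 0 0 1;0.39 0 -0.012 0 0 0 1;0.39 0 -0.012 0 0 0 1"
}}

```text
clock: 27.83
eef_pos: [485.0, -366.8, 297.2]
tool_rot: [3.14, 0.003, 2.055]
force: [0.2, 0.6, -0.1]
width: 0.0
gripper_force: 0.0
```

Run:
```python
from fit import *
D=imgs();im=np.clip(D[1]["img"]*1.3,0,255).astype(np.uint8)
im=np.vstack([im[40:220,140:300],np.clip(D[0]["img"]*1.6,0,255).astype(np.uint8)[210:320,370:530]])
crop(im,0,0,160,290,2,"pics/s11.png")
s=read_state();print(s["eef_pos"],s["force"])
```

```text
[ 485.29722302 -368.97221611  296.37861298] [-0.39835042 -0.24362834 -0.08562928]
```

View pics/s11.png

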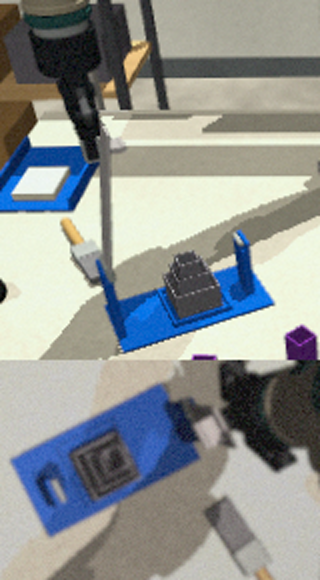

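The picture shows the closed fingers at crop (92,150) pushing the cover, which is now just past upright. The tubs are undisturbed. I've now viewed 15 pictures, one more than the 14 allowed, so the remaining checks will be numeric. Continuing the arc.

Emit:
{"op": "move_arm", "data": {
  "rows": "0.04 0 0.012 0 0 0 1;0.077 0 0.022 0 0 0 1;0.115 0 0.03 0 0 0 1;0.148 0 0.038 0 0 0 1;0.185 0 0.05 0 0 0 1;0.217 0 0.064 0 0 0 1;0.25 0 0.08 0 0 0 1;0.284 0 0.099 0 0 0 1;0.316 0 0.12 0 0 0 1;0.346 0 0.143 0 0 0 1;0.376 0 0.168 0 0 0 1;0.404 0 0.195 0 0 0 1"
}}

```text
clock: 28.93
eef_pos: [429.2, -262.0, 236.3]
tool_rot: [3.14, 0.002, 2.052]
force: [1.0, -0.4, -0.3]
width: -0.1
gripper_force: 0.1
```

Emit:
{"op": "move_arm", "data": {
  "rows": "0.027 0 0.03 0 0 0 1;0.051 0 0.06 0 0 0 1;0.073 0 0.093 0 0 0 1;0.094 0 0.127 0 0 0 1;0.113 0 0.163 0 0 0 1;0.13 0 0.2 0 0 0 1;0.143 0 0.238 0 0 0 1;0.156 0 0.27 0 0 0 1;0.156 0 0.27 0 0 0 1;0.156 0 0.27 0 0 0 1"
}}

```text
clock: 29.77
eef_pos: [407.4, -220.3, 155.0]
tool_rot: [3.141, 0.001, 2.053]
force: [-0.1, -0.0, 0.2]
width: 0.1
gripper_force: 0.0
```

Emit:
{"op": "move_arm", "data": {
  "rows": "0.02 0 0.02 0 0 0 1;0.03 0 0.04 0 0 0 1;0.04 0 0.055 0 0 0 1;0.04 0 0.065 0 0 0 1;0.04 0 0.075 0 0 0 1"
}}

```text
clock: 30.18
eef_pos: [402.1, -210.6, 133.3]
tool_rot: [3.141, 0.004, 2.052]
force: [0.1, -1.7, 4.8]
width: 0.1
gripper_force: 2.4
```

Emit:
{"op": "move_arm", "data": {
  "rows": "0 0 0.01 0 0 0 1;0 0 0.02 0 0 0 1;0 0 0.03 0 0 0 1;0 0 0.03 0 0 0 1"
}}

```text
clock: 30.52
eef_pos: [401.7, -209.6, 126.8]
tool_rot: [-3.141, 0.005, 2.053]
force: [-9.8, 3.2, 50.9]
width: -0.1
gripper_force: 26.2
```

Emit:
{"op": "move_arm", "data": {
  "rows": "0 0 -0.03 0 0 0 1;0 0 -0.1 0 0 0 1;0 0 -0.2 0 0 0 1;0 0 -0.3 0 0 0 1;0 0 -0.4 0 0 0 1;0 0 -0.5 0 0 0 1;0 0 -0.6 0 0 0 1;0 0 -0.7 0 0 0 1;0 0 -0.8 0 0 0 1;0 0 -0.85 0 0 0 1;0 0 -0.85 0 0 0 1;0 0 -0.85 0 0 0 1"
}}

```text
clock: 31.52
eef_pos: [400.9, -209.3, 378.2]
tool_rot: [3.142, 0.001, 2.052]
force: [-0.3, -0.1, 0.1]
width: -0.4
gripper_force: 0.0
```

```bash
cat > cov.py <<'E'
from fit import *
def coverangle(S,az,D):
    S=np.array([*S,0.]);r=np.array([np.cos(az),np.sin(az),0]);n=np.array([-r[1],r[0],0]);H=S+115*r+[0,0,112]
    O=[np.load(x+".npy",allow_pickle=True).item() for x in("top","scene")]
    for d,o,nm in zip(D,O,("top","scene")):
        c=cam(d); g=cv2.GaussianBlur(d["img"],(3,3),0).astype(float)
        res=[]
        for th in np.arange(0,.2,.01):
            e=-r*np.cos(th)+[0,0,np.sin(th)]; nn=r*np.sin(th)+[0,0,np.cos(th)]
            f=lambda rho,y:(g[tuple(np.round(proj(c,[H+rho*e+nn*3+y*n])[0][::-1]).astype(int))])
            ins=np.array([f(q,y) for q in range(20,212,8) for y in(-22,0,22)]); 
            sat=np.ptp(ins,axis=1); res.append((sat<45).mean())
        # boundary contrast: end edge
            end=np.mean([np.abs(f(212,y)-f(222,y)).sum() for y in(-18,0,18)]); sd=np.mean([np.abs(f(q,s*21)-f(q,s*31)).sum() for q in range(110,200,15) for s in(-1,1)])
            res[-1]=(round(th,2),round(float(res[-1]),2),int(end),int(sd))
        print(nm,res)
E
python3 - <<'E'
from cov import *
from mv import *
D=imgs(); coverangle((440,-281.2),-1.086,D)
plan([])
E
```

```text
top [(np.float64(0.0), 1.0, 130, 90), (np.float64(0.01), 1.0, 139, 90), (np.float64(0.02), 1.0, 133, 91), (np.float64(0.03), 1.0, 140, 87), (np.float64(0.04), 1.0, 142, 88), (np.float64(0.05), 1.0, 143, 90), (np.float64(0.06), 1.0, 133, 94), (np.float64(0.07), 1.0, 137, 87), (np.float64(0.08), 1.0, 128, 86), (np.float64(0.09), 1.0, 117, 83), (np.float64(0.1), 1.0, 116, 82), (np.float64(0.11), 1.0, 98, 86), (np.float64(0.12), 1.0, 85, 87), (np.float64(0.13), 1.0, 86, 79), (np.float64(0.14), 1.0, 68, 81), (np.float64(0.15), 1.0, 43, 78), (np.float64(0.16), 1.0, 34, 78), (np.float64(0.17), 1.0, 20, 82), (np.float64(0.18), 1.0, 20, 80), (np.float64(0.19), 1.0, 7, 79)]
scene [(np.float64(0.0), 1.0, 82, 80), (np.float64(0.01), 1.0, 92, 97), (np.float64(0.02), 1.0, 84, 109), (np.float64(0.03), 1.0, 78, 98), (np.float64(0.04), 1.0, 56, 81), (np.float64(0.05), 1.0, 26, 59), (np.float64(0.06), 1.0, 26, 38), (np.float64(0.07), 1.0, 9, 27), (np.float64(0.08), 1.0, 11, 13), (np.float64(0.09), 1.0, 14, 9), (np.float64(0.1), 1.0, 11, 8), (np.float64(0.11), 1.0, 11, 6), (np.float64(0.12), 1.0, 4, 11), (np.float64(0.13), 1.0, 1, 10), (np.float64(0.14), 1.0, 7, 11), (np.float64(0.15), 1.0, 21, 11), (np.float64(0.16), 1.0, 19, 16), (np.float64(0.17), 1.0, 14, 13), (np.float64(0.18), 1.0, 1, 19), (np.float64(0.19), 1.0, 4, 10)]
now 31.6167 [ 400.1 -209.1  376.9] [-3.140e+00 -2.000e-03  2.052e+00] 0.08508207008355761
```

```bash
sed -i 's/(sat<8)/(sat<8)\&(sat>-25)/' fit.py
python3 - <<'E'
from fit import *
from mv import *
D=imgs(); print([fit("cupL",(414.7,294.7),[d],6) for d in D])
c=cam(D[0]); print(ray(c,(75,262),150),ray(c,(100,272),200))
plan([(450,40,377,1.6)])
plan([(480,280,377,1.3)],st(450,40,377,1.6))
plan([(504.2,489.3,377,1.14)],st(480,280,377,1.3))
E
```

```text
[(array([4.15640e+02, 2.92297e+02, 1.25000e-01]), np.float64(0.088)), (array([4.12327e+02, 2.97555e+02, 2.28000e-01]), np.float64(0.138))]
[409.53693089 608.30776321 150.        ] [388.52948288 517.33857177 200.        ]
now 31.7167 [ 400.2 -209.   376.8] [-3.140e+00 -2.000e-03  2.053e+00] -0.06688195109660705
(450, 40, 377, 1.6) [ 0.659  0.532  0.    -0.001 -0.001  0.288] rows 6.1
(480, 280, 377, 1.3) [ 0.797  0.123  0.    -0.    -0.     0.191] rows 5.8
(504.2, 489.3, 377, 1.14) [ 0.694 -0.109 -0.    -0.    -0.     0.102] rows 5.1
```

Emit:
{"op": "move_arm", "data": {
  "rows": "0.659 0.532 0 0 0 0.288 1;0.659 0.532 0 0 0 0.288 1;0.659 0.532 0 0 0 0.288 1;0.659 0.532 0 0 0 0.288 1;0.659 0.532 0 0 0 0.288 1;0.659 0.532 0 0 0 0.288 1;0.659 0.532 0 0 0 0.288 1;0.659 0.532 0 0 0 0.288 1"
}}

```text
clock: 32.38
eef_pos: [450.8, 46.9, 377.9]
tool_rot: [3.141, -0.005, 1.611]
force: [0.4, 0.1, 0.0]
width: 0.0
gripper_force: 0.0
```

Emit:
{"op": "move_arm", "data": {
  "rows": "0.797 0.123 0 0 0 0.191 1;0.797 0.123 0 0 0 0.191 1;0.797 0.123 0 0 0 0.191 1;0.797 0.123 0 0 0 0.191 1;0.797 0.123 0 0 0 0.191 1;0.797 0.123 0 0 0 0.191 1;0.797 0.123 0 0 0 0.191 1;0.797 0.123 0 0 0 0.191 1"
}}

```text
clock: 33.05
eef_pos: [479.6, 282.8, 376.8]
tool_rot: [-3.139, -0.0, 1.306]
force: [0.1, 0.1, 0.8]
width: -0.1
gripper_force: 0.0
```

Emit:
{"op": "move_arm", "data": {
  "rows": "0.694 -0.109 0 0 0 0.102 1;0.694 -0.109 0 0 0 0.102 1;0.694 -0.109 0 0 0 0.102 1;0.694 -0.109 0 0 0 0.102 1;0.694 -0.109 0 0 0 0.102 1;0.694 -0.109 0 0 0 0.102 1;0.694 -0.109 0 0 0 0.102 1;0.694 -0.109 0 0 0 0.102 1;0.694 -0.109 0 0 0 0.102 1"
}}

```text
clock: 33.8
eef_pos: [506.5, 486.2, 378.2]
tool_rot: [3.14, 0.002, 1.137]
force: [0.5, -0.1, 0.2]
width: -0.0
gripper_force: 0.0
```

Run:
```python
from mv import *
get_image("top"); plan([(504.2,489.3,290,1.14)])
```

```text
now 33.85 [506.5 486.4 378.6] [3.140e+00 1.000e-03 1.137e+00] -0.06965148267479028
(504.2, 489.3, 290, 1.14) [ 0.006 -0.011  0.295  0.001  0.001 -0.002] rows 2.1
```

Emit:
{"op": "move_arm", "data": {
  "rows": "0.006 -0.011 0.1 0 0 -0.002 1;0.006 -0.011 0.2 0 0 -0.002 1;0.006 -0.011 0.29 0 0 -0.002 1;0.006 -0.011 0.295 0 0 -0.002 1;0.006 -0.011 0.295 0 0 -0.002 1;0.006 -0.011 0.295 0 0 -0.002 1"
}}

```text
clock: 34.35
eef_pos: [503.8, 492.0, 291.9]
tool_rot: [3.141, -0.003, 1.141]
force: [0.1, 0.1, 0.5]
width: 0.4
gripper_force: 0.0
```

Emit:
{"op": "move_arm", "data": {
  "rows": "-0.06 0 0 0 0 0 1;-0.12 0 0 0 0 0 1;-0.17 0 0 0 0 0 1;-0.21 0 0 0 0 0 1;-0.251 0 0 0 0 0 1;-0.285 0 -0.005 0 0 0 1;-0.32 0 -0.01 0 0 0 1;-0.355 0 -0.011 0 0 0 1;-0.39 0 -0.012 0 0 0 1;-0.39 0 -0.012 0 0 0 1"
}}

```text
clock: 35.18
eef_pos: [454.8, 385.0, 296.2]
tool_rot: [3.139, -0.003, 1.142]
force: [0.7, -0.5, -0.1]
width: 0.0
gripper_force: 0.0
```

Run:
```python
from mv import *
get_image("top");s=read_state();p=s["eef_pos"];d=p[:2]-[414.7,294.7];r=np.array([np.cos(1.14),np.sin(1.14)])
print(p,s["force"],"u",d@r,"v",d@[-r[1],r[0]])
```

```text
[455.07882865 385.89529594 295.91896417] [0.03552172 0.22570036 0.73036859] u 99.72507750324817 v 1.3930981271991953
```

Same state as on the square side. Continuing the arc and pressing.

Emit:
{"op": "move_arm", "data": {
  "rows": "-0.04 0 0.012 0 0 0 1;-0.077 0 0.022 0 0 0 1;-0.115 0 0.03 0 0 0 1;-0.148 0 0.038 0 0 0 1;-0.185 0 0.05 0 0 0 1;-0.217 0 0.064 0 0 0 1;-0.25 0 0.08 0 0 0 1;-0.284 0 0.099 0 0 0 1;-0.316 0 0.12 0 0 0 1;-0.346 0 0.143 0 0 0 1;-0.376 0 0.168 0 0 0 1;-0.404 0 0.195 0 0 0 1"
}}

```text
clock: 36.23
eef_pos: [404.9, 276.8, 235.9]
tool_rot: [3.14, -0.003, 1.143]
force: [0.3, 0.2, -0.2]
width: 0.0
gripper_force: 0.1
```

Emit:
{"op": "move_arm", "data": {
  "rows": "-0.027 0 0.03 0 0 0 1;-0.051 0 0.06 0 0 0 1;-0.073 0 0.093 0 0 0 1;-0.094 0 0.127 0 0 0 1;-0.113 0 0.163 0 0 0 1;-0.13 0 0.2 0 0 0 1;-0.143 0 0.238 0 0 0 1;-0.156 0 0.27 0 0 0 1;-0.156 0 0.27 0 0 0 1;-0.156 0 0.27 0 0 0 1"
}}

```text
clock: 37.07
eef_pos: [385.3, 234.1, 154.4]
tool_rot: [3.141, -0.001, 1.143]
force: [-0.0, 0.6, 0.1]
width: 0.5
gripper_force: 0.0
```

Emit:
{"op": "move_arm", "data": {
  "rows": "-0.02 0 0.02 0 0 0 1;-0.03 0 0.04 0 0 0 1;-0.04 0 0.055 0 0 0 1;-0.04 0 0.065 0 0 0 1;-0.04 0 0.075 0 0 0 1"
}}

```text
clock: 37.48
eef_pos: [380.8, 223.9, 132.3]
tool_rot: [3.14, -0.005, 1.144]
force: [0.8, 2.1, 1.5]
width: 0.2
gripper_force: 0.9
```

Emit:
{"op": "move_arm", "data": {
  "rows": "0 0 0.01 0 0 0 1;0 0 0.02 0 0 0 1;0 0 0.027 0 0 0 1;0 0 0.027 0 0 0 1"
}}

```text
clock: 37.82
eef_pos: [380.1, 222.6, 126.8]
tool_rot: [3.136, -0.001, 1.144]
force: [-7.9, -5.2, 54.9]
width: 0.0
gripper_force: 27.2
```

Emit:
{"op": "move_arm", "data": {
  "rows": "0 0 -0.03 0 0 0 1;0 0 -0.1 0 0 0 1;0 0 -0.2 0 0 0 1;0 0 -0.3 0 0 0 1;0 0 -0.4 0 0 0 1;0 0 -0.5 0 0 0 1;0 0 -0.6 0 0 0 1;0 0 -0.7 0 0 0 1;0 0 -0.8 0 0 0 1;0 0 -0.8 0 0 0 1;0 0 -0.8 0 0 0 1"
}}

```text
clock: 38.73
eef_pos: [380.1, 222.0, 364.1]
tool_rot: [3.139, -0.002, 1.142]
force: [0.2, 0.1, -0.7]
width: 0.0
gripper_force: 0.0
```

```bash
python3 - <<'E'
from cov import *
D=imgs()
print("round");coverangle((414.7,294.7),1.14,D[1:]*1+[])
O=D[1]
E
sed -i 's/zip(D,O,("top","scene"))/zip(D,O,("top","scene")[-len(D):])/' cov.py
python3 - <<'E'
from cov import *
D=imgs()
print("square");coverangle((440,-281.2),-1.086,D[1:])
print([fit("cupL",(414.7,294.7),[D[0]],6)])
# bystanders: difference between first and current top pictures over the bench middle
a=np.load("top.npy",allow_pickle=True).item()["img"];b=D[0]["img"]
for n,(x,y) in dict(tape=(315,210),carton=(364,167),jar=(277,248),driver=(304,130),p1=(233,147),p2=(357,200),p3=(402,181)).items():
    print(n,np.abs(cv2.blur(a,(3,3)).astype(int)-cv2.blur(b,(3,3)))[y-14:y+14,x-14:x+14].max(2).mean().round(1))
E
```

```text
round
top [(np.float64(0.0), 1.0, 60, 52), (np.float64(0.01), 1.0, 64, 44), (np.float64(0.02), 1.0, 50, 31), (np.float64(0.03), 1.0, 50, 30), (np.float64(0.04), 1.0, 41, 32), (np.float64(0.05), 1.0, 29, 25), (np.float64(0.06), 1.0, 31, 23), (np.float64(0.07), 1.0, 18, 16), (np.float64(0.08), 1.0, 19, 15), (np.float64(0.09), 1.0, 7, 15), (np.float64(0.1), 1.0, 7, 12), (np.float64(0.11), 1.0, 3, 16), (np.float64(0.12), 1.0, 4, 13), (np.float64(0.13), 1.0, 4, 8), (np.float64(0.14), 1.0, 2, 8), (np.float64(0.15), 1.0, 3, 5), (np.float64(0.16), 1.0, 3, 4), (np.float64(0.17), 1.0, 4, 5), (np.float64(0.18), 1.0, 3, 6), (np.float64(0.19), 1.0, 4, 10)]
square
scene [(np.float64(0.0), 1.0, 42, 57), (np.float64(0.01), 1.0, 44, 55), (np.float64(0.02), 1.0, 26, 60), (np.float64(0.03), 1.0, 16, 54), (np.float64(0.04), 1.0, 16, 67), (np.float64(0.05), 1.0, 11, 47), (np.float64(0.06), 1.0, 11, 41), (np.float64(0.07), 1.0, 7, 27), (np.float64(0.08), 1.0, 3, 11), (np.float64(0.09), 1.0, 4, 6), (np.float64(0.1), 1.0, 1, 4), (np.float64(0.11), 1.0, 1, 4), (np.float64(0.12), 1.0, 1, 1), (np.float64(0.13), 1.0, 2, 2), (np.float64(0.14), 1.0, 2, 2), (np.float64(0.15), 1.0, 1, 1), (np.float64(0.16), 1.0, 1, 2), (np.float64(0.17), 1.0, 1, 2), (np.float64(0.18), 1.0, 1, 2), (np.float64(0.19), 1.0, 1, 3)]
[(array([370.058, 331.33 ,   0.529]), np.float64(0.547))]
tape 6.4
carton 1.5
jar 13.2
driver 1.7
p1 1.6
p2 1.5
p3 1.5
```

Run:
```python
from cov import *
a=np.load("scene.npy",allow_pickle=True).item()["img"];b=get_image("scene")["img"]
for n,(x,y) in dict(jarcap=(365,184),tape=(333,217),driver=(351,290)).items():
    for i in(a,b):
        w=i[y-14:y+14,x-18:x+18].astype(int)
        m=(w.max(2)<60) if n=="jarcap" else (w[...,0]-w[...,2]>35)
        yy,xx=np.nonzero(m); print(n,m.sum(),xx.mean().round(2),yy.mean().round(2))
```

```text
jarcap 157 18.13 13.75
jarcap 159 18.11 13.75
tape 495 17.27 12.98
tape 535 17.0 14.31
driver 292 17.62 13.55
driver 292 17.63 13.64
```

```bash
python3 -c "
from cell import *
print(finish_job())"
```

```text
the job is handed in; nothing more can be done
None
```

The job is handed in at about 39 s of the 210 s: the large cup is in the round seat, the medium and small tubs are nested in the large tub in the square seat, and both covers are pressed shut (no smaller cups were present). I viewed 15 pictures, one over the limit of 14, so the shut covers and the jar, tape and screwdriver were last checked by image measurements and force readings, not by eye.

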